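# Load the sample carousel in sequence

## Task

Load the four capped sample vials into the carousel in sequence, smallest to largest: the shortest vial goes into pocket 1 (one dot) first, then the next taller into pocket 2, the next into pocket 3, and the tallest last into pocket 4. Keep the vials upright and set each one down on the floor of its pocket rather than dropping it. Leave the two ball-stoppered reference vials in pockets 5 and 6 and the other loose things on the bench standing where they are.

Things in the scene. Friction and masses are not known exactly. Their poses are not given: they have to be found in the camera images.
- carousel: Fixed sample carousel: white disc 200 mm across, 7 mm thick, at any yaw, with six upright grey cups (pockets) on a 66 mm radius, 60 degrees apart, and a thin hub post with a black knob (20 mm across, top at 90 mm). Black dots on the disc's rim beside each cup give its number, 1 to 6, counter-clockwise from above. Origin: centre of the underside; x points to pocket 1, z up.
- pocket1 (a point): Centre of the inner floor of pocket 1 (1 dot), 10 mm above the bench. The cup is 42 mm across outside, 36 mm inside, 22 mm deep, its rim 32 mm above the bench. To be filled.
- pocket2 (a point): Centre of the inner floor of pocket 2 (2 dots), 10 mm above the bench. The cup is 42 mm across outside, 36 mm inside, 22 mm deep, its rim 32 mm above the bench. To be filled.
- pocket3 (a point): Centre of the inner floor of pocket 3 (3 dots), 10 mm above the bench. The cup is 42 mm across outside, 36 mm inside, 22 mm deep, its rim 32 mm above the bench. To be filled.
- pocket4 (a point): Centre of the inner floor of pocket 4 (4 dots), 10 mm above the bench. The cup is 42 mm across outside, 36 mm inside, 22 mm deep, its rim 32 mm above the bench. To be filled.
- pocket5 (a point): Centre of the inner floor of pocket 5 (5 dots), 10 mm above the bench. The cup is 42 mm across outside, 36 mm inside, 22 mm deep, its rim 32 mm above the bench. Already holds a ball-stoppered reference vial.
- pocket6 (a point): Centre of the inner floor of pocket 6 (6 dots), 10 mm above the bench. The cup is 42 mm across outside, 36 mm inside, 22 mm deep, its rim 32 mm above the bench. Already holds a ball-stoppered reference vial.
- vial_a: The shortest of the four sample vials: a straight amber glass cylinder 26 mm in diameter with a flush white cap of the same width, 58 mm tall over all, about 40 g (give or take 30 %), standing upright on the bench. Origin: centre of its underside; z up. May be gripped anywhere along its height, cap included.
- vial_b: The second shortest of the four sample vials: a straight amber glass cylinder 26 mm in diameter with a flush white cap of the same width, 72 mm tall over all, about 50 g (give or take 30 %), standing upright on the bench. Origin: centre of its underside; z up. May be gripped anywhere along its height, cap included.
- vial_c: The second tallest of the four sample vials: a straight amber glass cylinder 26 mm in diameter with a flush white cap of the same width, 86 mm tall over all, about 60 g (give or take 30 %), standing upright on the bench. Origin: centre of its underside; z up. May be gripped anywhere along its height, cap included.
- vial_d: The tallest of the four sample vials: a straight amber glass cylinder 26 mm in diameter with a flush white cap of the same width, 100 mm tall over all, about 70 g (give or take 30 %), standing upright on the bench. Origin: centre of its underside; z up. May be gripped anywhere along its height, cap included.
- reference_5: Reference vial already standing in pocket 5: amber glass, 26 mm in diameter to 52 mm up, then a narrow neck and a glass ball stopper 20 mm across, 76 mm tall over all. Origin: centre of its underside. Leave it there.
- reference_6: Reference vial already standing in pocket 6: amber glass, 26 mm in diameter to 52 mm up, then a narrow neck and a glass ball stopper 20 mm across, 76 mm tall over all. Origin: centre of its underside. Leave it there.
- flask: Small conical glass flask, 52 mm across at the foot, 24 mm at the mouth, 80 mm tall, standing among the vials. Origin: centre of its underside. Loose; leave it alone.
- beaker: Small clear open beaker, 48 mm across at the rim, 45 mm tall, standing among the vials. Origin: centre of its underside. Loose; leave it alone.
- weighing_bottle: Squat glass weighing bottle with lid, 42 mm across, 40 mm tall, standing among the vials. Origin: centre of its underside. Loose; leave it alone.
- petri_dish: Closed clear petri dish, 60 mm across, 16 mm tall, standing among the vials. Origin: centre of its underside. Loose; leave it alone.
- stopper: Black rubber stopper on its wide end, tapering from 36 to 28 mm across, 30 mm tall, standing among the vials. Origin: centre of its underside. Loose; leave it alone.
Not all that is in view belongs to the job. Leave any red look-alike of the vial_c alone. Leave any red look-alike of the vial_b alone.

How it is judged:
By the outcome, as a careful person would: the job done as asked, in the order asked, and still so for the second after the job is handed in, with the robot touching nothing.
It also fails if it takes over 72 s, if anything falls off the work surface, if the arm or the gripper's body presses on something with over 40 N, if the wrist force passes 120 N, or if a joint passes its speed limit or range.

## Robot

A 6-joint arm with a two-finger parallel gripper is mounted at the origin on the work surface. World frame = base frame: x ahead of the robot, y to its left, z up, the work surface at z = 0. Lengths are in m, angles in degrees, forces in N, time in s.
With the tool pointing down it reaches from about 0.275 to 0.75 m from the base axis. Payload 10.2 kg.
Tool frame: the origin (TCP) lies at the very end of the fingers, on their centre line; the grasp point (between the pads) lies 19 mm behind it; z points along the fingers, y is the direction in which the jaws open and shut (so a half turn about z gives the same grasp; the last joint's range is limited). The gripper opens to 85 mm and grips with 20 to 120 N. Pads are 22 mm wide; open, the fingers measure 114 mm over their backs; the gripper's body (76 mm by 85 mm) begins 54 mm behind the grasp point. The pads swing forward as they close: fully open they stand 13 mm farther back than shut.
Start: joints at [58.476, 17.928, 85.812, -0, 76.261, -12.8], TCP at [0.169, 0.497, 0.231] pointing down, gripper open.
Joint ranges: [-168.41, 168.41], [-55.51, 124.54], [10.69, 146.95], [-70.63, 250.63], [1, 178], [-165.06, 165.06]. Speed limits (degrees/s): [136.94, 136.94, 172.46, 180, 180, 180].

## Interface

Orientations are given as a 3x3 rotation matrix whose columns are the frame's x, y, z axes.
In Python, from cell import bot gives the robot as it stands.
- The arm moves only by the tool move_arm, never from a script. Its argument "deltas" is a list of rows, each a list of 3 entries, a list of its own where there are three numbers: the turn, a rotation vector about the world's x, y, z in rad, then the shift along the world's x, y, z in mm, then the opening, from 0 (shut) to 1 (fully open). In form: [[[wx, wy, wz], [tx, ty, tz], fingers], ...]. A call has 1 to 5 rows; each row is the pose to reach, as a shift and turn from the pose commanded when the call began; what a row does not reach only later rows make up. A row lasts 1/8 s, in which the tool goes at most 62.5 mm and 10.7 degrees, less where a joint would pass 70% of its speed; a pose out of reach is approached as far as the arm can. A call with a gripper value outside its range is refused whole. The fingers move at their own pace and stop on an object; "force" is the grip in N (left out, the last holds). Time passes only in rows, so rows that repeat a pose let the fingers close. It gives the time, the measured TCP pose, the force and the opening at its end, in the units of the state.
- bot.read_state(): the state, without advancing time (a new reading comes with each control period).
- bot.snapshot(name): name is "scene" or "top"; returns a dict with "image" (384x512x3 uint8, red, green, blue), "range_z" (384x512 float32, m along the optical axis (not along the pixel's ray), 0 where there is no reading), "mtx" (3x3 intrinsics, pixels), "k1" (the pictures are not rectified: a ray, as slopes to the right and down, at radius r is drawn at 1 + k1 r^2 times it, then the intrinsics apply), "R" (3x3) and "t" (3): a world point X has camera coordinates R X + t. Camera axes: x right, y down, z forward; pixel columns grow to the right and rows downward; lengths in m; the calibration is good to about 2 mm. A picture is of the moment at which its call begins.
- bot.hand_in(): hands the job in, once; it reports no verdict.
The state is a dict: "clock": time; "joint_pos": joint angles; "joint_vel": joint speeds; "joint_efforts": joint torques, N m; "ee_pos": TCP position; "tool_rot": TCP orientation; "wrist_force": force on the tool from outside, world axes, zero at the start; "torque": the same for the moment, N m; "width": opening from 0.0 (shut) to 1.0 (fully open).
Only numpy, scipy, OpenCV 4.12 (cv2) and the standard library are available. Lean on these libraries where they do the work, as an engineer would, in place of code of your own. Each camera call takes 0.05 s, during which the arm holds its last target.

## Working session

There is one attempt and no reset: what is moved stays moved. The work goes in short steps, Python scripts to look and compute and a tool call to move; the robot and the scene stay as the last step left them, time stands still between calls to the robot, and variables do not carry over. Pictures are saved under pics/ and viewed, and the job is handed in when it is done.

Besides the shell and the picture viewer there is one more tool, called as name(argument=value, ...), one argument or row to a line, values as JSON. move_arm: Moves the arm, as the interface text tells. Its arguments: {"type":"object","properties":{"deltas":{"type":"array"},"force":{"type":"number"}},"required":["deltas"]}

```bash
mkdir -p pics; ls
python3 - <<'E'
from cell import bot
import cv2,numpy as np
s=bot.read_state();print({k:np.round(v,3).tolist() for k,v in s.items()})
for n in("scene","top"):
    d=bot.snapshot(n); np.savez(f'{n}0.npz',**d)
    cv2.imwrite(f'pics/{n}0.png',cv2.resize(d['image'][:,:,::-1],(800,600)))
    print(n,d['mtx'].tolist(),d['k1'],d['R'].tolist(),d['t'].tolist())
E
```

```text
pics
{'clock': 0.0, 'joint_pos': [58.477, 17.96, 85.855, -0.0, 76.259, -12.799], 'joint_vel': [0.091, -0.079, -0.017, -0.05, 0.11, 0.0], 'joint_efforts': [-0.001, -41.227, -25.975, -0.0, 0.004, 0.0], 'ee_pos': [0.168, 0.497, 0.231], 'tool_rot': [[-0.947, 0.321, -0.001], [0.321, 0.947, -0.001], [0.0, -0.001, -1.0]], 'wrist_force': [-0.169, 0.017, 0.072], 'torque': [-0.055, -0.005, -0.038], 'width': 1.004}
scene [[489.670523446676, 0.0, 265.3360029275742], [0.0, 489.670523446676, 183.13923794055114], [0.0, 0.0, 1.0]] -0.08783435769723162 [[-0.5455423327507751, 0.8380158973528398, 0.010626333363746002], [0.530610475591092, 0.35518251932763517, -0.7696089274151316], [-0.6487188037738987, -0.41421580576794603, -0.6384271139935813]] [0.2821431113333374, -0.26780745262501104, 1.391147582388898]
top [[374.28128910763934, 0.0, 253.03864829793034], [0.0, 374.28128910763934, 192.03002109485163], [0.0, 0.0, 1.0]] -0.005514199325903333 [[-0.019474616368902013, -0.9997899607168126, -0.006385433983573756], [-0.9938149650621374, 0.02005581149260587, -0.10922261507542905], [0.10932773909592378, 0.0042188713238897006, -0.9939968041140403]] [0.0327684845055367, 0.570678332937705, 0.8022437192189221]
```

View pics/scene0.png

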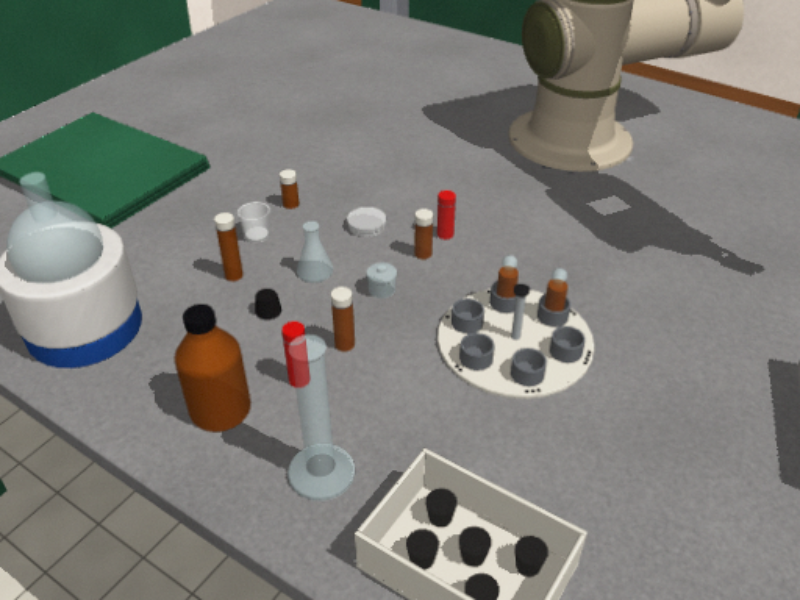

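View pics/top0.png

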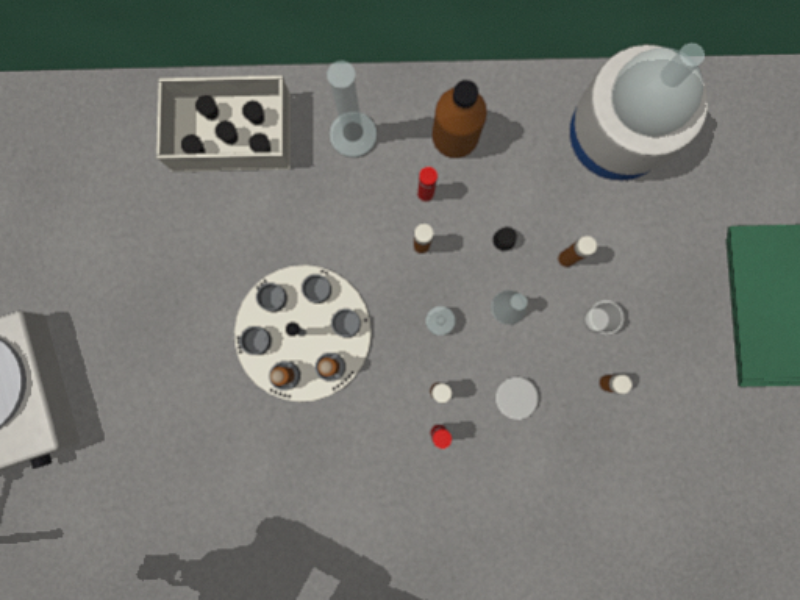

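The top view shows the carousel at about (303,333). Pocket 1 is at (347,322) with one dot, and pockets 2, 3 and 4 follow counter-clockwise at (316,288), (271,297) and (256,340). The references are in pockets 5 and 6. The white-capped vials are at (424,233), (586,246), (442,393) and (622,384), and the red decoys at (428,177) and (441,436). Next I measure them.

```bash
cat > h.py <<'E'
import numpy as np,cv2
def cloud(d):
    h,w=d['range_z'].shape
    K=d['mtx'];k1=float(d['k1'])
    uv=np.stack(np.meshgrid(np.arange(w),np.arange(h)),-1).reshape(-1,1,2).astype(np.float64)
    n=cv2.undistortPoints(uv,K,np.array([k1,0,0,0.]),None,None,None).reshape(-1,2) if False else cv2.undistortPointsIter(uv,K,np.array([k1,0,0,0.]),np.eye(3),np.eye(3),(3,50,1e-10)).reshape(-1,2)
    z=d['range_z'].reshape(-1,1)
    P=(np.c_[n,np.ones(len(n))]*z-d['t'])@d['R']
    P[z[:,0]<=0]=np.nan
    return P.reshape(h,w,3)
def proj(d,X):
    X=np.atleast_2d(X).astype(float);rv=cv2.Rodrigues(d['R'])[0]
    return cv2.projectPoints(X,rv,d['t'],d['mtx'],np.array([float(d['k1']),0,0,0]))[0].reshape(-1,2)
def comps(d,zmin=0.012,zmax=0.13):
    P=cloud(d);m=((P[...,2]>zmin)&(P[...,2]<zmax)).astype(np.uint8)
    return P,cv2.connectedComponentsWithStats(m)
E
python3 - <<'E'
import numpy as np
from h import *
for n in("top","scene"):
    d=dict(np.load(n+'0.npz'));P,(N,L,S,C)=comps(d)
    print(n,'table',np.nanmedian(P[...,2]))
    for i in range(1,N):
        if S[i,4]<30: continue
        Q=P[L==i];c=d['image'][L==i].mean(0).astype(int)
        zt=np.nanpercentile(Q[:,2],95)
        T=Q[Q[:,2]>zt-.006]
        print(i,S[i,4],(C[i]*800/512).astype(int),'zt',round(zt,3),'topmean',np.round(T.mean(0),3),'mid',np.round((Q.min(0)+Q.max(0))/2,3),'ext',np.round(np.ptp(Q,0),3),c)
E
```

```text
top table 0.00018121535969364578
1 3080 [622 128] zt 0.122 topmean [ 0.803 -0.302  0.12 ] mid [ 0.822 -0.32   0.071] ext [0.157 0.156 0.118] [143 142 139]
2 2805 [219 121] zt 0.06 topmean [0.838 0.266 0.059] mid [0.838 0.267 0.038] ext [0.123 0.181 0.052] [100  98  91]
3 1043 [457 125] zt 0.122 topmean [ 0.813 -0.071  0.121] mid [ 0.821 -0.073  0.071] ext [0.069 0.069 0.118] [86 54 28]
4 173 [253 112] zt 0.035 topmean [0.857 0.227 0.033] mid [0.857 0.227 0.025] ext [0.033 0.031 0.023] [45 43 42]
5 391 [351 125] zt 0.123 topmean [0.817 0.079 0.123] mid [0.83  0.079 0.071] ext [0.049 0.05  0.118] [112 117 115]
6 170 [226 131] zt 0.035 topmean [0.827 0.267 0.032] mid [0.828 0.267 0.024] ext [0.033 0.03  0.024] [45 43 42]
10 220 [427 182] zt 0.087 topmean [ 0.735 -0.027  0.086] mid [ 0.735 -0.027  0.051] ext [0.025 0.026 0.077] [138  38  36]
11 187 [422 237] zt 0.088 topmean [ 0.655 -0.019  0.086] mid [ 0.655 -0.019  0.052] ext [0.024 0.026 0.075] [153 144 129]
12 163 [505 237] zt 0.032 topmean [ 0.661 -0.142  0.03 ] mid [ 0.66  -0.14   0.023] ext [0.03  0.029 0.021] [36 35 34]
13 4349 [
[... 4059 characters left out ...]
 25]
23 2322 [211 377] zt 0.122 topmean [ 0.831 -0.062  0.122] mid [ 0.826 -0.067  0.071] ext [0.071 0.067 0.118] [108  55  17]
24 375 [476 350] zt 0.033 topmean [0.593 0.14  0.031] mid [0.593 0.14  0.024] ext [0.043 0.041 0.023] [84 85 87]
27 406 [528 365] zt 0.034 topmean [0.581 0.205 0.031] mid [0.581 0.205 0.024] ext [0.044 0.041 0.024] [85 87 89]
31 1161 [317 444] zt 0.124 topmean [0.838 0.091 0.124] mid [0.828 0.085 0.071] ext [0.061 0.057 0.118] [138 147 147]
32 5999 [461 531] zt 0.061 topmean [0.832 0.259 0.06 ] mid [0.839 0.27  0.038] ext [0.122 0.181 0.052] [133 129 121]
46 392 [473 544] zt 0.036 topmean [0.829 0.27  0.034] mid [0.829 0.27  0.024] ext [0.033 0.03  0.025] [42 40 39]
```

move_arm(
  deltas=[
    [[0, 0, 0], [20, -56, 0], 0.6],
    [[0, 0, 0], [40, -112, -5], 0.6],
    [[0, 0, 0], [60, -168, -10], 0.6],
    [[0, 0, 0], [80, -224, -15], 0.6],
    [[0, 0, 0], [100, -280, -20], 0.6],
  ],
  force=30,
)

```text
clock: 0.72
ee_pos: [0.2686, 0.2155, 0.2111]
tool_rot: [[-0.947, 0.32, 0.0], [0.32, 0.947, 0.0], [-0.0, 0.0, -1.0]]
wrist_force: [1.3, -0.3, 0.2]
width: 0.599
```

move_arm(
  deltas=[
    [[0, 0, 0], [20, -56, 0], 0.6],
    [[0, 0, 0], [40, -112, -5], 0.6],
    [[0, 0, 0], [60, -168, -10], 0.6],
    [[0, 0, 0], [80, -224, -15], 0.6],
    [[0, 0, 0], [100, -280, -20], 0.6],
  ],
)

```text
clock: 1.35
ee_pos: [0.3687, -0.0649, 0.1912]
tool_rot: [[-0.947, 0.322, 0.0], [0.322, 0.947, -0.0], [-0.0, 0.0, -1.0]]
wrist_force: [0.3, 0.2, 0.2]
width: 0.597
```

move_arm(
  deltas=[
    [[0, 0, 0], [20, -56, 0], 0.6],
    [[0, 0, 0], [40, -112, -10], 0.6],
    [[0, 0, 0], [60, -168, -30], 0.6],
    [[0, 0, 0], [80, -218, -60], 0.6],
    [[0, 0, 0], [80, -218, -60], 0.6],
  ],
)

```text
clock: 1.98
ee_pos: [0.4478, -0.2825, 0.1277]
tool_rot: [[-0.946, 0.324, -0.004], [0.324, 0.946, 0.004], [0.005, 0.002, -1.0]]
wrist_force: [-0.6, -0.1, 0.7]
width: 0.6
```

move_arm(
  deltas=[
    [[0, 0, 0], [0, 0, -30], 0.6],
    [[0, 0, 0], [0, 0, -60], 0.6],
    [[0, 0, 0], [0, 0, -90], 0.6],
    [[0, 0, 0], [0, 0, -105], 0.6],
    [[0, 0, 0], [0, 0, -105], 0.6],
  ],
)

```text
clock: 2.6
ee_pos: [0.4484, -0.2803, 0.0263]
tool_rot: [[-0.947, 0.321, -0.001], [0.321, 0.947, 0.001], [0.001, 0.0, -1.0]]
wrist_force: [-1.2, 0.3, -0.4]
width: 0.601
```

Run:
```python
from cell import bot
import cv2,numpy as np
from h import *
print(bot.read_state()['ee_pos'])
o=[]
for n in("scene","top"):
    d=bot.snapshot(n); np.savez(f'{n}1.npz',**d)
    u,v=proj(d,[.45,-.28,.06])[0].astype(int)
    u=np.clip(u,50,462);v=np.clip(v,50,334)
    o.append(cv2.resize(d['image'][v-50:v+50,u-50:u+50,::-1],(400,400),interpolation=cv2.INTER_NEAREST))
cv2.imwrite('pics/a1.png',np.hstack(o))
```

```text
[ 0.44842538 -0.28032637  0.02628704]
```

View pics/a1.png

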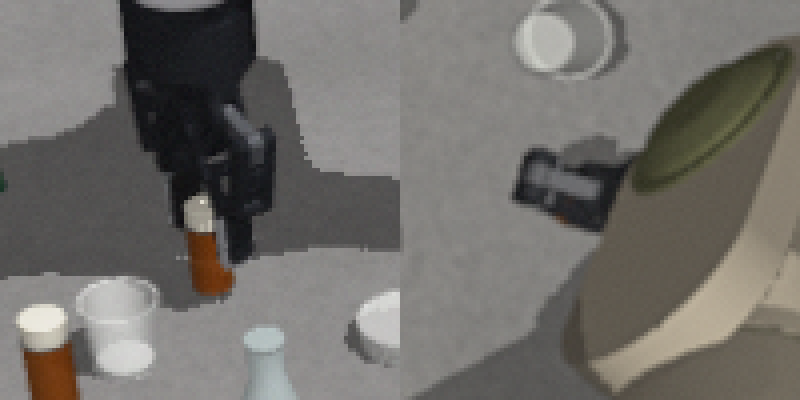

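The scene crop shows vial_a between the open fingers, cap at (200,212) and one finger at (240,230). I'll close on it.

move_arm(
  deltas=[
    [[0, 0, 0], [0, 0, 0], 0.2],
    [[0, 0, 0], [0, 0, 0], 0.2],
    [[0, 0, 0], [0, 0, 0], 0.2],
    [[0, 0, 0], [0, 0, 0], 0.2],
  ],
  force=30,
)

```text
clock: 3.2
ee_pos: [0.449, -0.2811, 0.0272]
tool_rot: [[-0.947, 0.321, 0.001], [0.321, 0.947, -0.001], [-0.001, -0.001, -1.0]]
wrist_force: [-0.8, 0.1, 6.6]
width: 0.297
```

move_arm(
  deltas=[
    [[0, 0, 0], [0, 0, 30], 0.2],
    [[0, 0, 0], [0, 0, 70], 0.2],
    [[0, 0, 0], [0, 0, 115], 0.2],
    [[0, 0, 0], [0, 0, 120], 0.2],
    [[0, 0, 0], [0, 0, 120], 0.2],
  ],
)

```text
clock: 3.82
ee_pos: [0.4483, -0.2806, 0.1458]
tool_rot: [[-0.947, 0.321, -0.0], [0.321, 0.947, 0.0], [0.001, 0.0, -1.0]]
wrist_force: [0.8, 0.2, -0.4]
width: 0.295
```

Run:
```python
from cell import bot
import cv2,numpy as np
from h import *
s=bot.read_state();p=s['ee_pos'];print(p,s['width'],s['wrist_force'])
d=bot.snapshot("scene");np.savez('scene2.npz',**d)
u,v=proj(d,p)[0].astype(int);print(u,v)
u=np.clip(u,50,462);v=np.clip(v,50,334)
cv2.imwrite('pics/a2.png',cv2.resize(d['image'][v-50:v+50,u-50:u+50,::-1],(500,500),interpolation=cv2.INTER_NEAREST))
P=cloud(d);I=d['image'].astype(int)
am=(I[...,0]-I[...,2]>50)&(np.linalg.norm(P-(p-[0,0,.01]),axis=2)<.05)
Q=P[am];print(len(Q),np.nanmin(Q,0),np.nanmax(Q,0),np.nanmedian(Q,0))
# circle fit r=13 (visible surface)
from scipy.optimize import least_squares
f=least_squares(lambda c:np.hypot(Q[:,0]-c[0],Q[:,1]-c[1])-.013,p[:2],loss='soft_l1',f_scale=.002)
print('circle centre',f.x,'minus tcp',(f.x-p[:2])*1e3)
d0=dict(np.load('scene0.npz'));P0=cloud(d0);I0=d0['image'].astype(int)
am=(I0[...,0]-I0[...,2]>50)&(np.linalg.norm(P0-[.45,-.281,.03],axis=2)<.04);Q=P0[am]
f=least_squares(lambda c:np.hypot(Q[:,0]-c[0],Q[:,1]-c[1])-.013,[.45,-.28],loss='soft_l1',f_scale=.002);print('orig centre scene',f.x)
```

```text
[ 0.44831096 -0.28058741  0.14580516] 0.2947341429512548 [ 0.84666745  0.15195221 -0.43497366]
180 78
110 [ 0.44145961 -0.28643917  0.11914218] [ 0.4632514  -0.26742859  0.16077896] [ 0.45741063 -0.27406693  0.13442478]
circle centre [ 0.44708936 -0.28183219] minus tcp [-1.22159634 -1.24477328]
orig centre scene [ 0.44805395 -0.2822271 ]
```

View pics/a2.png

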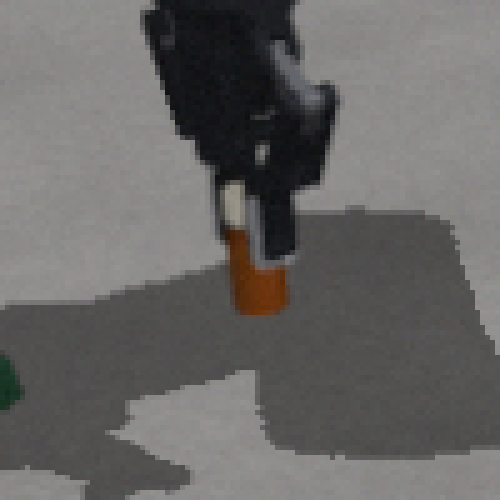

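move_arm(
  deltas=[
    [[0, 0, 0], [13, 54, 0], 0.2],
    [[0, 0, 0], [27, 108, 0], 0.2],
    [[0, 0, 0], [40, 162, 0], 0.2],
    [[0, 0, 0], [53, 216, 0], 0.2],
    [[0, 0, 0], [66, 270, 0], 0.2],
  ],
)

```text
clock: 4.5
ee_pos: [0.5142, -0.0089, 0.1449]
tool_rot: [[-0.947, 0.321, -0.002], [0.321, 0.947, 0.001], [0.002, -0.0, -1.0]]
wrist_force: [0.8, -0.8, -0.2]
width: 0.296
```

move_arm(
  deltas=[
    [[0, 0, 0], [13, 53, 0], 0.2],
    [[0, 0, 0], [26, 90, -20], 0.2],
    [[0, 0, 0], [26, 106, -45], 0.2],
    [[0, 0, 0], [26, 106, -65], 0.2],
    [[0, 0, 0], [26, 106, -65], 0.2],
  ],
)

```text
clock: 5.12
ee_pos: [0.5391, 0.0954, 0.0789]
tool_rot: [[-0.947, 0.321, -0.005], [0.321, 0.947, 0.0], [0.005, -0.002, -1.0]]
wrist_force: [-0.8, 0.5, 0.5]
width: 0.295
```

```bash
cat > look.py <<'E'
from cell import bot
import cv2,numpy as np,sys
from h import *
def look(tag,pock,vb=None,h=26,crop=40):
    s=bot.read_state();p=s['ee_pos'];print(np.round(p,4),s['width'],np.round(s['wrist_force'],1))
    o=[]
    for n in("scene","top"):
        d=bot.snapshot(n); np.savez(f'{n}_{tag}.npz',**d)
        im=d['image'].copy()
        u,v=proj(d,pock)[0].astype(int)
        u=np.clip(u,crop,511-crop);v=np.clip(v,crop,383-crop)
        k=400//(2*crop)
        big=cv2.resize(im[v-crop:v+crop,u-crop:u+crop,::-1],None,fx=k,fy=k,interpolation=cv2.INTER_NEAREST)
        a=np.linspace(0,2*np.pi,60)
        def circ(c,r,col):
            q=proj(d,np.c_[c[0]+r*np.cos(a),c[1]+r*np.sin(a),c[2]+0*a])
            q=((q-[u-crop,v-crop]+.5)*k).astype(int)
            cv2.polylines(big,[q],True,col,1)
        circ(np.r_[pock[:2],.032],.021,(0,255,0))
        circ(np.r_[p[:2],p[2]-h/1000],.013,(255,0,255))
        o.append(big)
    cv2.imwrite(f'pics/{tag}.png',np.hstack(o))
E
python3 -c "
from look import *
look('p1',[.541,.095,.03])"
```

```text
[0.5391 0.0954 0.0789] 0.29474188189113876 [-0.8  0.5  0.5]
```

View pics/p1.png

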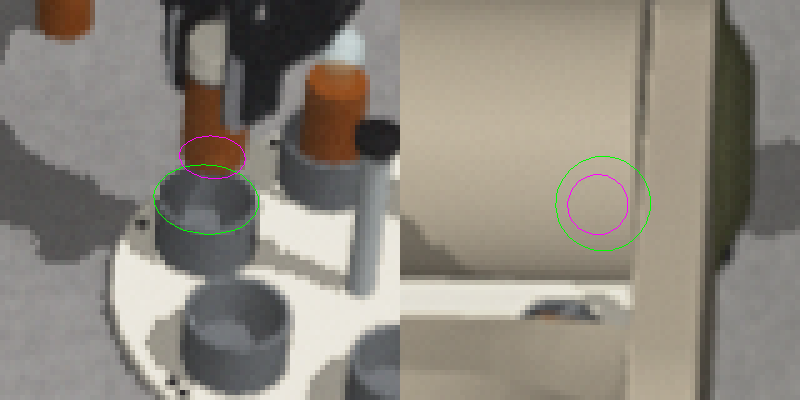

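move_arm(
  deltas=[
    [[0, 0, 0], [1, 0, -15], 0.2],
    [[0, 0, 0], [1, 0, -28], 0.2],
    [[0, 0, 0], [1, 0, -38], 0.2],
    [[0, 0, 0], [1, 0, -38], 0.2],
  ],
)

```text
clock: 5.72
ee_pos: [0.5411, 0.0952, 0.0424]
tool_rot: [[-0.947, 0.321, -0.002], [0.321, 0.947, 0.0], [0.002, -0.0, -1.0]]
wrist_force: [-0.5, 0.2, -0.6]
width: 0.292
```

```bash
python3 -c "
from look import *
look('p1b',[.541,.095,.03])"
```

```text
[0.5411 0.0952 0.0424] 0.29237786411922795 [-0.5  0.2 -0.6]
```

View pics/p1b.png

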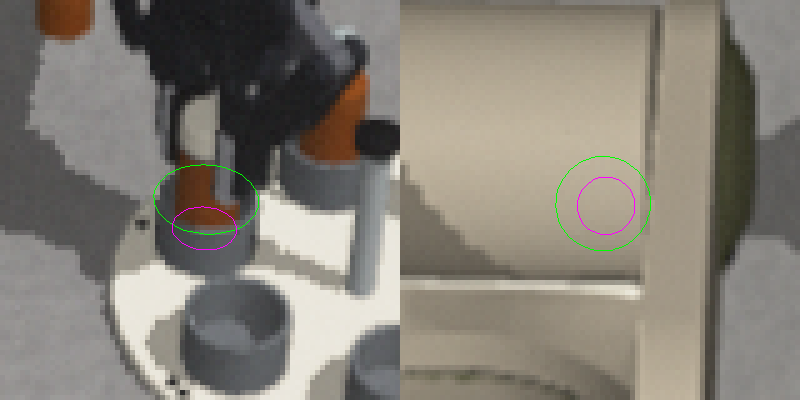

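The vial is inside the cup with no contact forces. I'll lower it gently to the floor.

move_arm(
  deltas=[
    [[0, 0, 0], [0, 0, -3], 0.2],
    [[0, 0, 0], [0, 0, -5], 0.2],
    [[0, 0, 0], [0, 0, -5], 0.2],
  ],
)

```text
clock: 6.2
ee_pos: [0.5415, 0.0952, 0.0382]
tool_rot: [[-0.947, 0.321, -0.0], [0.321, 0.947, -0.0], [0.0, -0.0, -1.0]]
wrist_force: [-1.1, -0.9, -1.0]
width: 0.293
```

move_arm(
  deltas=[
    [[0, 0, 0], [0, 0, -1], 0.2],
    [[0, 0, 0], [0, 0, -1], 0.2],
  ],
)

```text
clock: 6.45
ee_pos: [0.5416, 0.0952, 0.0373]
tool_rot: [[-0.947, 0.321, 0.0], [0.321, 0.947, 0.0], [-0.0, 0.0, -1.0]]
wrist_force: [-0.2, -0.4, -0.5]
width: 0.292
```

move_arm(
  deltas=[
    [[0, 0, 0], [0, 0, -1], 0.2],
    [[0, 0, 0], [0, 0, -1], 0.2],
  ],
)

```text
clock: 6.7
ee_pos: [0.5418, 0.0952, 0.0372]
tool_rot: [[-0.947, 0.321, 0.001], [0.321, 0.947, -0.0], [-0.001, 0.0, -1.0]]
wrist_force: [-3.2, 0.4, 7.8]
width: 0.296
```

move_arm(
  deltas=[
    [[0, 0, 0], [0, 0, -1], 0.2],
    [[0, 0, 0], [0, 0, -1], 0.2],
  ],
)

```text
clock: 6.95
ee_pos: [0.542, 0.0951, 0.0371]
tool_rot: [[-0.947, 0.321, 0.001], [0.321, 0.947, -0.0], [-0.001, 0.0, -1.0]]
wrist_force: [-5.8, -0.5, 16.9]
width: 0.296
```

Contact is on the floor at TCP z = 0.037, as predicted. I'll back off 1 mm, release, then retreat straight up.

move_arm(
  deltas=[
    [[0, 0, 0], [0, 0, 1], 0.2],
    [[0, 0, 0], [0, 0, 1.5], 0.4],
    [[0, 0, 0], [0, 0, 1.5], 0.46],
    [[0, 0, 0], [0, 0, 1.5], 0.46],
  ],
)

```text
clock: 7.45
ee_pos: [0.5415, 0.0952, 0.0366]
tool_rot: [[-0.947, 0.321, -0.0], [0.321, 0.947, 0.0], [0.0, -0.0, -1.0]]
wrist_force: [0.7, 1.4, 0.6]
width: 0.46
```

move_arm(
  deltas=[
    [[0, 0, 0], [0, 0, 15], 0.46],
    [[0, 0, 0], [0, 0, 40], 0.46],
    [[0, 0, 0], [0, 0, 80], 0.5],
    [[0, 0, 0], [0, 0, 120], 0.6],
    [[0, 0, 0], [0, 0, 120], 0.6],
  ],
)

```text
clock: 8.07
ee_pos: [0.543, 0.0953, 0.1607]
tool_rot: [[-0.947, 0.321, 0.007], [0.321, 0.947, -0.0], [-0.007, 0.002, -1.0]]
wrist_force: [0.1, -0.4, 0.3]
width: 0.598
```

move_arm(
  deltas=[
    [[0, 0, 0], [-35, -45, 0], 0.6],
    [[0, 0, 0], [-70, -90, -10], 0.6],
    [[0, 0, 0], [-99, -131, -30], 0.6],
    [[0, 0, 0], [-99, -131, -45], 0.6],
    [[0, 0, 0], [-99, -131, -45], 0.6],
  ],
)

```text
clock: 8.7
ee_pos: [0.4417, -0.0358, 0.111]
tool_rot: [[-0.947, 0.322, -0.002], [0.322, 0.947, 0.001], [0.002, 0.0, -1.0]]
wrist_force: [0.0, 0.1, -0.6]
width: 0.603
```

Run:
```python
from look import *
look('b1',[.4425,-.036,.03],h=0)
d=dict(np.load('scene_b1.npz'))
u,v=proj(d,[.541,.095,.05])[0].astype(int)
cv2.imwrite('pics/b1p.png',cv2.resize(d['image'][v-40:v+40,u-40:u+40,::-1],None,fx=5,fy=5,interpolation=cv2.INTER_NEAREST))
P=cloud(d);I=d['image'].astype(int)
from scipy.optimize import least_squares
def fit(D,c,zr):
    P=cloud(D);I=D['image'].astype(int)
    m=(np.hypot(P[...,0]-c[0],P[...,1]-c[1])<.022)&(P[...,2]>zr[0])&(P[...,2]<zr[1])
    Q=P[m];return np.round((np.percentile(Q,2,axis=0)+np.percentile(Q,98,axis=0))/2,4),len(Q),np.percentile(Q[:,2],98)
for n in('scene','top'):
    D=dict(np.load(n+'_b1.npz'))
    print(n,'a in p1',fit(D,[.541,.095],(.05,.08)),'b',fit(D,[.4425,-.036],(.06,.08)))
```

```text
[ 0.4417 -0.0358  0.111 ] 0.6026961933132098 [ 0.   0.1 -0.6]
scene a in p1 (array([0.5424, 0.097 , 0.061 ]), 175, np.float64(0.07059371248867465)) b (array([ 0.443 , -0.0341,  0.0673]), 112, np.float64(0.07436353033458011))Traceback (most recent call last):
  File "<stdin>", line 14, in <module>
  File "<stdin>", line 11, in fit
    return _quantile_unchecked(
        a, q, axis, out, overwrite_input, method, keepdims, weights)
    return _ureduce(a,
                    func=_quantile_ureduce_func,
    ...<5 lines>...
                    overwrite_input=overwrite_input,
                    method=method)
    r = func(a, **kwargs)
    result = _quantile(arr,
                       quantiles=q,
    ...<2 lines>...
                       out=out,
                       weights=wgt)
    slices_having_nans = np.isnan(arr[-1, ...])
                                  ~~~^^^^^^^^^
IndexError: index -1 is out of bounds for axis 0 with size 0
```

View pics/b1.png

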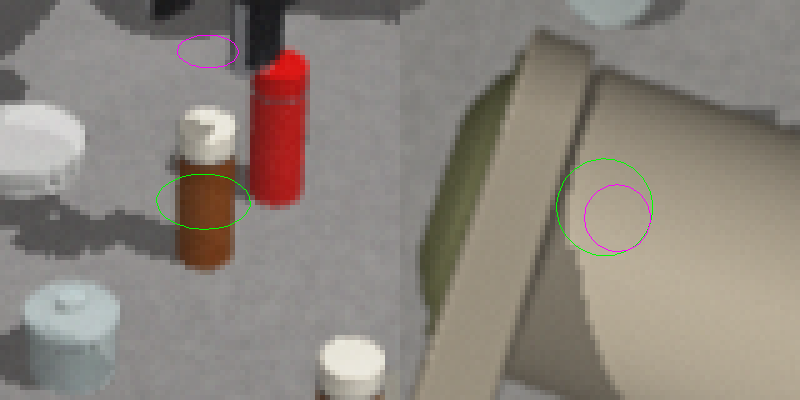

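View pics/b1p.png

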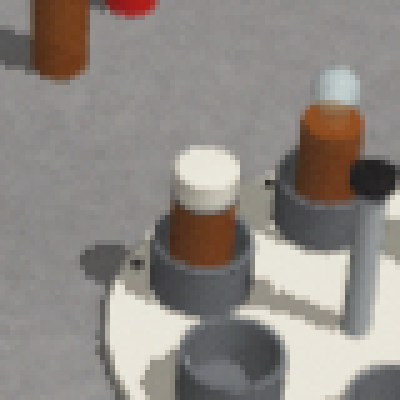

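Vial_a stands upright and centred in pocket 1. Both the image and its depth reading of (0.542,0.097) agree with the cup. Vial_b is under the tool, with the red decoy beside it, clear of the jaw line.

move_arm(
  deltas=[
    [[0, 0, 0], [0, 0, -30], 0.6],
    [[0, 0, 0], [0, 0, -60], 0.6],
    [[0, 0, 0], [0, 0, -81], 0.6],
    [[0, 0, 0], [0, 0, -81], 0.6],
  ],
)

```text
clock: 9.3
ee_pos: [0.4423, -0.0352, 0.0303]
tool_rot: [[-0.947, 0.32, -0.002], [0.32, 0.947, 0.001], [0.002, 0.0, -1.0]]
wrist_force: [-0.3, 0.1, -0.2]
width: 0.603
```

move_arm(
  deltas=[
    [[0, 0, 0], [0, 0, 0], 0.4],
    [[0, 0, 0], [0, 0, 0], 0.2],
    [[0, 0, 0], [0, 0, 0], 0.2],
    [[0, 0, 0], [0, 0, 0], 0.2],
  ],
)

```text
clock: 9.8
ee_pos: [0.4433, -0.0359, 0.0319]
tool_rot: [[-0.947, 0.321, 0.002], [0.321, 0.947, -0.001], [-0.002, 0.0, -1.0]]
wrist_force: [-0.6, 0.9, 7.7]
width: 0.295
```

move_arm(
  deltas=[
    [[0, 0, 0], [0, 0, 30], 0.2],
    [[0, 0, 0], [0, 0, 70], 0.2],
    [[0, 0, 0], [0, 0, 115], 0.2],
    [[0, 0, 0], [0, 0, 125], 0.2],
    [[0, 0, 0], [0, 0, 125], 0.2],
  ],
)

```text
clock: 10.42
ee_pos: [0.4425, -0.0358, 0.1558]
tool_rot: [[-0.947, 0.321, 0.001], [0.321, 0.947, -0.0], [-0.001, -0.0, -1.0]]
wrist_force: [0.1, -0.3, -0.4]
width: 0.296
```

move_arm(
  deltas=[
    [[0, 0, 0], [37, 43, 0], 0.2],
    [[0, 0, 0], [74, 87, 0], 0.2],
    [[0, 0, 0], [112, 130, 0], 0.2],
    [[0, 0, 0], [149, 173, -10], 0.2],
    [[0, 0, 0], [149, 173, -60], 0.2],
  ],
)

```text
clock: 11.05
ee_pos: [0.5939, 0.1399, 0.095]
tool_rot: [[-0.948, 0.318, 0.004], [0.318, 0.948, 0.001], [-0.004, 0.002, -1.0]]
wrist_force: [-0.2, -0.5, -2.6]
width: 0.3
```

move_arm(
  deltas=[
    [[0, 0, 0], [0, 0, -5], 0.2],
    [[0, 0, 0], [0, 0, -10], 0.2],
    [[0, 0, 0], [0, 0, -10], 0.2],
  ],
)

```text
clock: 11.42
ee_pos: [0.592, 0.1368, 0.087]
tool_rot: [[-0.947, 0.322, 0.002], [0.322, 0.947, 0.0], [-0.002, 0.001, -1.0]]
wrist_force: [-0.4, 0.8, 0.3]
width: 0.297
```

```bash
python3 -c "
from look import *
look('p2',[.5915,.1375,.03],h=31)"
```

```text
[0.592  0.1368 0.087 ] 0.2967108788720071 [-0.4  0.8  0.3]
```

View pics/p2.png

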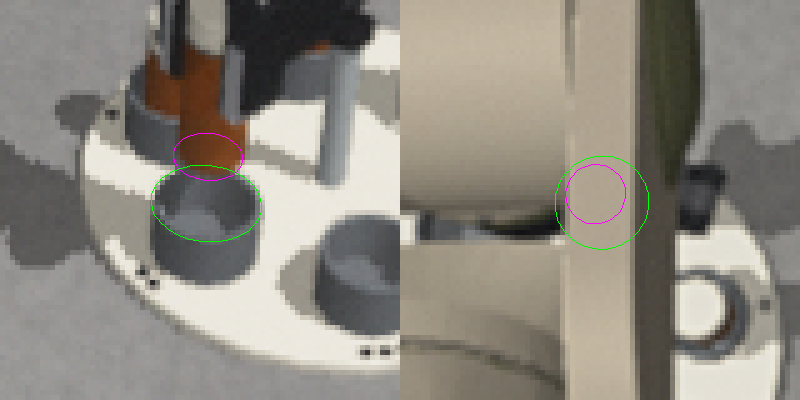

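In the scene view the vial bottom centre is at x≈215 against the modelled 208, so it sits about 2.5 mm off to image right. I'll correct by (+1.5,−1.5) mm while descending.

move_arm(
  deltas=[
    [[0, 0, 0], [1.5, -1.5, -2], 0.2],
    [[0, 0, 0], [1.5, -1.5, -15], 0.2],
    [[0, 0, 0], [1.5, -1.5, -30], 0.2],
    [[0, 0, 0], [1.5, -1.5, -41], 0.2],
    [[0, 0, 0], [1.5, -1.5, -41], 0.2],
  ],
)

```text
clock: 12.15
ee_pos: [0.5925, 0.1357, 0.0436]
tool_rot: [[-0.947, 0.321, -0.002], [0.321, 0.947, -0.0], [0.002, -0.001, -1.0]]
wrist_force: [0.2, -0.5, -0.1]
width: 0.298
```

```bash
python3 -c "
from look import *
look('p2b',[.5915,.1375,.03],h=31)"
```

```text
[0.5925 0.1357 0.0436] 0.2982725611846681 [ 0.2 -0.5 -0.1]
```

View pics/p2b.png

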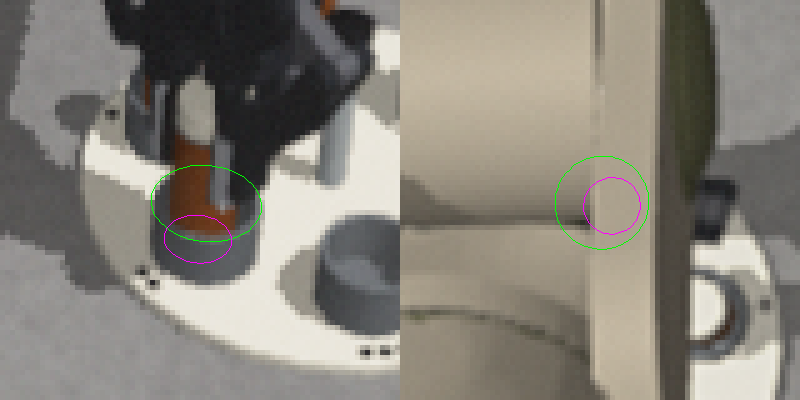

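move_arm(
  deltas=[
    [[0, 0, 0], [0, 0, -1], 0.2],
    [[0, 0, 0], [0, 0, -1], 0.2],
  ],
)

```text
clock: 12.5
ee_pos: [0.5931, 0.1357, 0.044]
tool_rot: [[-0.947, 0.321, 0.0], [0.321, 0.947, -0.0], [-0.0, 0.0, -1.0]]
wrist_force: [0.4, 0.4, -0.0]
width: 0.294
```

move_arm(
  deltas=[
    [[0, 0, 0], [0, 0, -1], 0.2],
    [[0, 0, 0], [0, 0, -1], 0.2],
  ],
)

```text
clock: 12.75
ee_pos: [0.593, 0.1357, 0.0428]
tool_rot: [[-0.947, 0.321, -0.0], [0.321, 0.947, -0.0], [0.0, -0.0, -1.0]]
wrist_force: [-0.5, -0.4, 0.2]
width: 0.293
```

move_arm(
  deltas=[
    [[0, 0, 0], [0, 0, -1], 0.2],
    [[0, 0, 0], [0, 0, -1], 0.2],
  ],
)

```text
clock: 13.0
ee_pos: [0.5932, 0.1357, 0.042]
tool_rot: [[-0.947, 0.321, 0.0], [0.321, 0.947, -0.0], [-0.0, 0.0, -1.0]]
wrist_force: [-0.6, 0.1, 1.8]
width: 0.293
```

move_arm(
  deltas=[
    [[0, 0, 0], [0, 0, -0.5], 0.2],
    [[0, 0, 0], [0, 0, -0.5], 0.2],
  ],
)

```text
clock: 13.25
ee_pos: [0.5933, 0.1357, 0.0419]
tool_rot: [[-0.947, 0.321, 0.001], [0.321, 0.947, -0.0], [-0.001, 0.0, -1.0]]
wrist_force: [-2.5, -0.3, 5.7]
width: 0.295
```

move_arm(
  deltas=[
    [[0, 0, 0], [0, 0, 0.4], 0.3],
    [[0, 0, 0], [0, 0, 0.5], 0.4],
    [[0, 0, 0], [0, 0, 0.5], 0.46],
    [[0, 0, 0], [0, 0, 0.5], 0.46],
  ],
)

```text
clock: 13.75
ee_pos: [0.593, 0.1357, 0.0416]
tool_rot: [[-0.947, 0.321, -0.0], [0.321, 0.947, -0.0], [0.0, -0.0, -1.0]]
wrist_force: [0.3, -0.2, 0.1]
width: 0.462
```

move_arm(
  deltas=[
    [[0, 0, 0], [0, 0, 15], 0.46],
    [[0, 0, 0], [0, 0, 40], 0.46],
    [[0, 0, 0], [0, 0, 80], 0.5],
    [[0, 0, 0], [0, 0, 100], 0.6],
    [[0, 0, 0], [0, 0, 100], 0.6],
  ],
)

```text
clock: 14.38
ee_pos: [0.5938, 0.1358, 0.144]
tool_rot: [[-0.947, 0.321, 0.004], [0.321, 0.947, 0.0], [-0.004, 0.001, -1.0]]
wrist_force: [0.3, -0.1, 0.4]
width: 0.602
```

move_arm(
  deltas=[
    [[0, 0, 0], [20, -50, 0], 0.6],
    [[0, 0, 0], [43, -100, 0], 0.6],
    [[0, 0, 0], [64, -152, -2], 0.6],
    [[0, 0, 0], [64, -152, -12], 0.6],
    [[0, 0, 0], [64, -152, -12], 0.6],
  ],
)

```text
clock: 15.0
ee_pos: [0.6561, -0.0158, 0.128]
tool_rot: [[-0.947, 0.321, -0.003], [0.321, 0.947, 0.001], [0.004, -0.0, -1.0]]
wrist_force: [-0.9, 0.8, 0.1]
width: 0.6
```

Run:
```python
from look import *
look('c1',[.657,-.0165,.03],h=0)
d=dict(np.load('scene_c1.npz'))
u,v=proj(d,[.57,.13,.05])[0].astype(int)
cv2.imwrite('pics/c1p.png',cv2.resize(d['image'][v-40:v+40,u-40:u+40,::-1],None,fx=5,fy=5,interpolation=cv2.INTER_NEAREST))
```

```text
[ 0.6561 -0.0158  0.128 ] 0.6001039339444835 [-0.9  0.8  0.1]
```

View pics/c1.png

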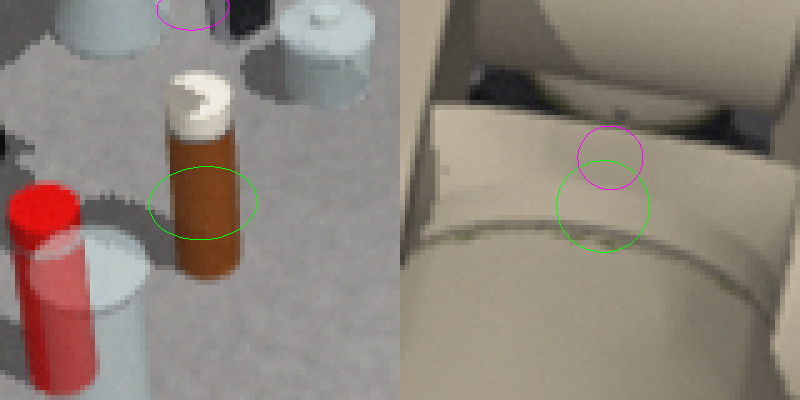

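View pics/c1p.png

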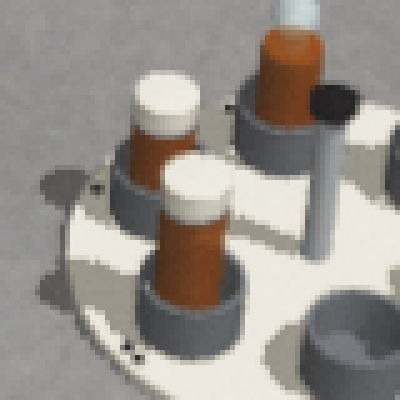

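Vials a and b stand upright, centred in pockets 1 and 2. Vial_c is below the tool, and the red decoy is well to the left. I'll descend and grasp it.

move_arm(
  deltas=[
    [[0, 0, 0], [0, 0, -30], 0.6],
    [[0, 0, 0], [0, 0, -60], 0.6],
    [[0, 0, 0], [0, 0, -88], 0.6],
    [[0, 0, 0], [0, 0, -88], 0.6],
  ],
)

```text
clock: 15.6
ee_pos: [0.6559, -0.015, 0.0403]
tool_rot: [[-0.948, 0.32, -0.004], [0.32, 0.948, 0.001], [0.004, -0.0, -1.0]]
wrist_force: [-0.4, 1.1, 1.0]
width: 0.601
```

move_arm(
  deltas=[
    [[0, 0, 0], [0, 0, 0], 0.4],
    [[0, 0, 0], [0, 0, 0], 0.2],
    [[0, 0, 0], [0, 0, 0], 0.2],
    [[0, 0, 0], [0, 0, 0], 0.2],
  ],
)

```text
clock: 16.1
ee_pos: [0.6579, -0.0161, 0.0437]
tool_rot: [[-0.947, 0.321, 0.003], [0.321, 0.947, -0.0], [-0.003, 0.001, -1.0]]
wrist_force: [-0.3, 1.6, 7.1]
width: 0.297
```

move_arm(
  deltas=[
    [[0, 0, 0], [0, 0, 30], 0.2],
    [[0, 0, 0], [0, 0, 70], 0.2],
    [[0, 0, 0], [0, 0, 115], 0.2],
    [[0, 0, 0], [0, 0, 125], 0.2],
    [[0, 0, 0], [0, 0, 125], 0.2],
  ],
)

```text
clock: 16.73
ee_pos: [0.657, -0.0163, 0.1669]
tool_rot: [[-0.947, 0.321, 0.0], [0.321, 0.947, -0.0], [-0.0, 0.0, -1.0]]
wrist_force: [-0.3, -0.2, -0.8]
width: 0.297
```

move_arm(
  deltas=[
    [[0, 0, 0], [-18, 50, 0], 0.2],
    [[0, 0, 0], [-36, 102, 0], 0.2],
    [[0, 0, 0], [-55, 157, 0], 0.2],
    [[0, 0, 0], [-72, 205, 0], 0.2],
    [[0, 0, 0], [-77, 219, -10], 0.2],
  ],
)

```text
clock: 17.35
ee_pos: [0.5786, 0.2052, 0.1556]
tool_rot: [[-0.948, 0.318, -0.001], [0.318, 0.948, 0.0], [0.001, -0.0, -1.0]]
wrist_force: [0.4, -0.8, -1.6]
width: 0.299
```

move_arm(
  deltas=[
    [[0, 0, 0], [0, 0, -20], 0.2],
    [[0, 0, 0], [0, 0, -45], 0.2],
    [[0, 0, 0], [0, 0, -57], 0.2],
    [[0, 0, 0], [0, 0, -57], 0.2],
  ],
)

```text
clock: 17.85
ee_pos: [0.5797, 0.2022, 0.0986]
tool_rot: [[-0.947, 0.322, -0.002], [0.322, 0.947, -0.0], [0.002, -0.001, -1.0]]
wrist_force: [-0.2, 1.2, 0.2]
width: 0.296
```

```bash
python3 -c "
from look import *
look('p3',[.580,.2025,.03],h=42.5)"
```

```text
[0.5797 0.2022 0.0986] 0.2957318997346119 [-0.2  1.2  0.2]
```

View pics/p3.png

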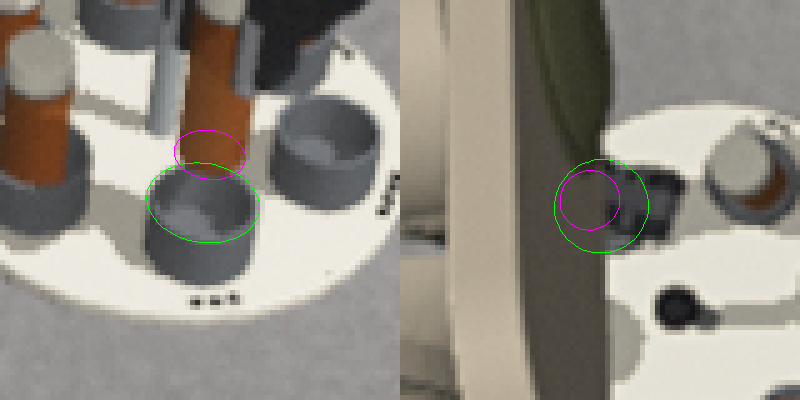

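move_arm(
  deltas=[
    [[0, 0, 0], [1, -1.5, -2], 0.2],
    [[0, 0, 0], [1, -1.5, -15], 0.2],
    [[0, 0, 0], [1, -1.5, -30], 0.2],
    [[0, 0, 0], [1, -1.5, -43], 0.2],
    [[0, 0, 0], [1, -1.5, -43], 0.2],
  ],
)

```text
clock: 18.58
ee_pos: [0.5805, 0.2011, 0.0554]
tool_rot: [[-0.947, 0.321, -0.002], [0.321, 0.947, -0.0], [0.002, -0.001, -1.0]]
wrist_force: [0.5, 0.5, -0.3]
width: 0.296
```

```bash
python3 -c "
from look import *
look('p3b',[.580,.2025,.03],h=42.5)"
```

```text
[0.5805 0.2011 0.0554] 0.2958774260029435 [ 0.5  0.5 -0.3]
```

View pics/p3b.png

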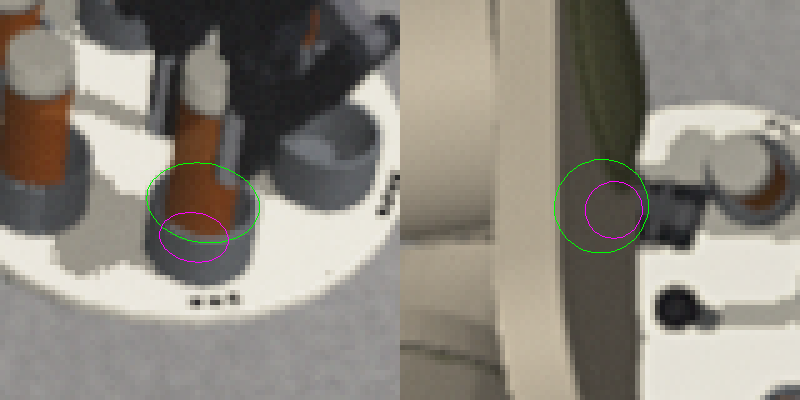

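Centred in the cup (vial 170–235, cup 146–256). I'll lower it in small steps.

move_arm(
  deltas=[
    [[0, 0, 0], [0, 0, -1.5], 0.2],
    [[0, 0, 0], [0, 0, -1.5], 0.2],
  ],
)

```text
clock: 18.92
ee_pos: [0.5811, 0.2013, 0.0555]
tool_rot: [[-0.947, 0.321, 0.0], [0.321, 0.947, 0.0], [-0.0, 0.0, -1.0]]
wrist_force: [-0.4, 1.1, 0.5]
width: 0.297
```

move_arm(
  deltas=[
    [[0, 0, 0], [0, 0, -1], 0.2],
    [[0, 0, 0], [0, 0, -1], 0.2],
  ],
)

```text
clock: 19.18
ee_pos: [0.581, 0.2012, 0.0543]
tool_rot: [[-0.947, 0.321, -0.0], [0.321, 0.947, 0.0], [0.0, -0.0, -1.0]]
wrist_force: [0.0, 0.1, -0.2]
width: 0.295
```

move_arm(
  deltas=[
    [[0, 0, 0], [0, 0, -1], 0.2],
    [[0, 0, 0], [0, 0, -1], 0.2],
  ],
)

```text
clock: 19.42
ee_pos: [0.5812, 0.2012, 0.0537]
tool_rot: [[-0.947, 0.321, 0.0], [0.321, 0.947, 0.0], [-0.0, 0.0, -1.0]]
wrist_force: [-1.1, -0.2, 3.3]
width: 0.297
```

move_arm(
  deltas=[
    [[0, 0, 0], [0, 0, -0.5], 0.2],
    [[0, 0, 0], [0, 0, -0.5], 0.2],
  ],
)

```text
clock: 19.68
ee_pos: [0.5813, 0.2012, 0.0536]
tool_rot: [[-0.947, 0.321, 0.001], [0.321, 0.947, 0.0], [-0.001, 0.0, -1.0]]
wrist_force: [-3.3, -0.8, 7.1]
width: 0.298
```

move_arm(
  deltas=[
    [[0, 0, 0], [0, 0, 0.4], 0.3],
    [[0, 0, 0], [0, 0, 0.5], 0.4],
    [[0, 0, 0], [0, 0, 0.5], 0.46],
    [[0, 0, 0], [0, 0, 0.5], 0.46],
  ],
)

```text
clock: 20.18
ee_pos: [0.581, 0.2012, 0.0531]
tool_rot: [[-0.947, 0.321, -0.0], [0.321, 0.947, -0.0], [0.0, -0.0, -1.0]]
wrist_force: [0.5, -0.6, 1.0]
width: 0.461
```

move_arm(
  deltas=[
    [[0, 0, 0], [0, 0, 15], 0.46],
    [[0, 0, 0], [0, 0, 40], 0.46],
    [[0, 0, 0], [0, 0, 80], 0.5],
    [[0, 0, 0], [0, 0, 105], 0.6],
    [[0, 0, 0], [0, 0, 105], 0.6],
  ],
)

```text
clock: 20.8
ee_pos: [0.582, 0.2014, 0.161]
tool_rot: [[-0.947, 0.321, 0.005], [0.321, 0.947, 0.001], [-0.004, 0.002, -1.0]]
wrist_force: [0.1, -0.3, -0.6]
width: 0.601
```

move_arm(
  deltas=[
    [[0, 0, 0], [6, -54, 0], 0.6],
    [[0, 0, 0], [13, -108, 0], 0.6],
    [[0, 0, 0], [19, -162, 0], 0.6],
    [[0, 0, 0], [26, -216, 0], 0.6],
    [[0, 0, 0], [32, -270, 0], 0.6],
  ],
)

```text
clock: 21.42
ee_pos: [0.6127, -0.0705, 0.1573]
tool_rot: [[-0.947, 0.321, -0.001], [0.321, 0.947, 0.0], [0.001, -0.0, -1.0]]
wrist_force: [0.7, -0.5, -0.4]
width: 0.601
```

move_arm(
  deltas=[
    [[0, 0, 0], [7, -55, 0], 0.6],
    [[0, 0, 0], [14, -108, 0], 0.6],
    [[0, 0, 0], [20, -150, 0], 0.6],
    [[0, 0, 0], [20, -161, -15], 0.6],
    [[0, 0, 0], [20, -161, -15], 0.6],
  ],
)

```text
clock: 22.05
ee_pos: [0.632, -0.2293, 0.1408]
tool_rot: [[-0.947, 0.322, -0.004], [0.322, 0.947, 0.002], [0.004, 0.001, -1.0]]
wrist_force: [-0.5, -0.1, -0.6]
width: 0.602
```

Run:
```python
from look import *
look('d1',[.6325,-.2295,.03],h=0)
o=[]
for n in('scene','top'):
    d=dict(np.load(n+'_d1.npz'))
    u,v=proj(d,[.54,.15,.05])[0].astype(int)
    o.append(cv2.resize(d['image'][v-50:v+50,u-50:u+50,::-1],None,fx=4,fy=4,interpolation=cv2.INTER_NEAREST))
cv2.imwrite('pics/d1p.png',np.hstack(o))
```

```text
[ 0.632  -0.2293  0.1408] 0.6018878558874401 [-0.5 -0.1 -0.6]
```

View pics/d1.png

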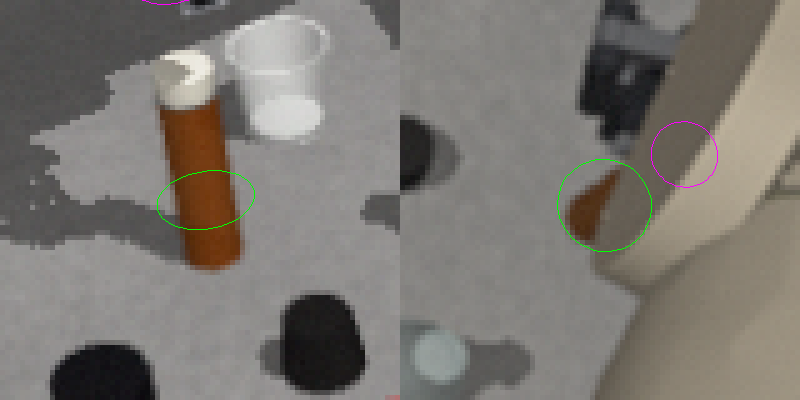

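View pics/d1p.png

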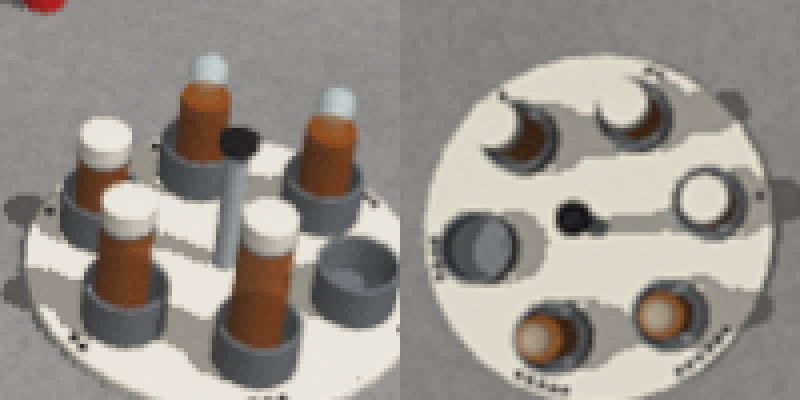

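Three vials stand upright in pockets 1–3, the references are undisturbed and pocket 4 is empty. Next is vial_d.

move_arm(
  deltas=[
    [[0, 0, 0], [0, 0, -30], 0.6],
    [[0, 0, 0], [0, 0, -60], 0.6],
    [[0, 0, 0], [0, 0, -88], 0.6],
    [[0, 0, 0], [0, 0, -88], 0.6],
  ],
)

```text
clock: 22.65
ee_pos: [0.6324, -0.228, 0.0539]
tool_rot: [[-0.948, 0.32, -0.003], [0.32, 0.948, 0.002], [0.004, 0.001, -1.0]]
wrist_force: [0.3, -0.2, 0.2]
width: 0.603
```

move_arm(
  deltas=[
    [[0, 0, 0], [0, 0, 0], 0.4],
    [[0, 0, 0], [0, 0, 0], 0.2],
    [[0, 0, 0], [0, 0, 0], 0.2],
    [[0, 0, 0], [0, 0, 0], 0.2],
  ],
)

```text
clock: 23.15
ee_pos: [0.6339, -0.2298, 0.0572]
tool_rot: [[-0.947, 0.321, 0.003], [0.321, 0.947, -0.001], [-0.003, 0.0, -1.0]]
wrist_force: [0.5, 2.3, 5.9]
width: 0.292
```

move_arm(
  deltas=[
    [[0, 0, 0], [0, 0, 30], 0.2],
    [[0, 0, 0], [0, 0, 70], 0.2],
    [[0, 0, 0], [0, 0, 115], 0.2],
    [[0, 0, 0], [0, 0, 130], 0.2],
    [[0, 0, 0], [0, 0, 130], 0.2],
  ],
)

```text
clock: 23.78
ee_pos: [0.6331, -0.2298, 0.1854]
tool_rot: [[-0.947, 0.321, 0.001], [0.321, 0.947, -0.0], [-0.001, -0.0, -1.0]]
wrist_force: [0.0, 0.2, -0.9]
width: 0.3
```

move_arm(
  deltas=[
    [[0, 0, 0], [-14, 55, 0], 0.2],
    [[0, 0, 0], [-28, 110, 0], 0.2],
    [[0, 0, 0], [-42, 165, 0], 0.2],
    [[0, 0, 0], [-55, 220, 0], 0.2],
    [[0, 0, 0], [-68, 275, 0], 0.2],
  ],
)

```text
clock: 24.4
ee_pos: [0.5636, 0.0469, 0.1832]
tool_rot: [[-0.947, 0.321, -0.003], [0.321, 0.947, 0.0], [0.003, -0.001, -1.0]]
wrist_force: [0.5, 0.6, -1.1]
width: 0.298
```

move_arm(
  deltas=[
    [[0, 0, 0], [-14, 55, 0], 0.2],
    [[0, 0, 0], [-28, 110, 0], 0.2],
    [[0, 0, 0], [-42, 160, 0], 0.2],
    [[0, 0, 0], [-45, 179, 0], 0.2],
    [[0, 0, 0], [-45, 179, -20], 0.2],
  ],
)

```text
clock: 25.02
ee_pos: [0.52, 0.2252, 0.1646]
tool_rot: [[-0.948, 0.319, 0.001], [0.319, 0.948, -0.0], [-0.001, 0.0, -1.0]]
wrist_force: [0.3, -0.6, -0.5]
width: 0.291
```

move_arm(
  deltas=[
    [[0, 0, 0], [0, 0, -25], 0.2],
    [[0, 0, 0], [0, 0, -50], 0.2],
    [[0, 0, 0], [0, 0, -54], 0.2],
    [[0, 0, 0], [0, 0, -54], 0.2],
  ],
)

```text
clock: 25.52
ee_pos: [0.5202, 0.2239, 0.1113]
tool_rot: [[-0.947, 0.321, -0.0], [0.321, 0.947, -0.0], [0.0, -0.0, -1.0]]
wrist_force: [0.1, 1.3, -1.8]
width: 0.297
```

```bash
python3 -c "
from look import *
look('p4',[.5195,.2245,.03],h=56)"
```

```text
[0.5202 0.2239 0.1113] 0.2971675876579129 [ 0.1  1.3 -1.8]
```

View pics/p4.png

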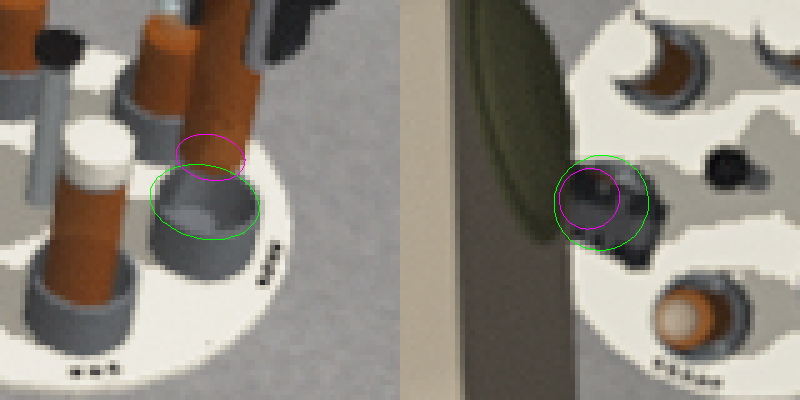

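move_arm(
  deltas=[
    [[0, 0, 0], [1, -1, -2], 0.2],
    [[0, 0, 0], [1, -1, -15], 0.2],
    [[0, 0, 0], [1, -1, -30], 0.2],
    [[0, 0, 0], [1, -1, -42], 0.2],
    [[0, 0, 0], [1, -1, -42], 0.2],
  ],
)

```text
clock: 26.25
ee_pos: [0.5206, 0.2231, 0.0681]
tool_rot: [[-0.947, 0.321, -0.002], [0.321, 0.947, -0.0], [0.002, -0.001, -1.0]]
wrist_force: [-0.3, -0.0, -0.5]
width: 0.292
```

```bash
python3 -c "
from look import *
look('p4b',[.5195,.2245,.03],h=56)"
```

```text
[0.5206 0.2231 0.0681] 0.2918969840702511 [-0.3 -0.  -0.5]
```

View pics/p4b.png

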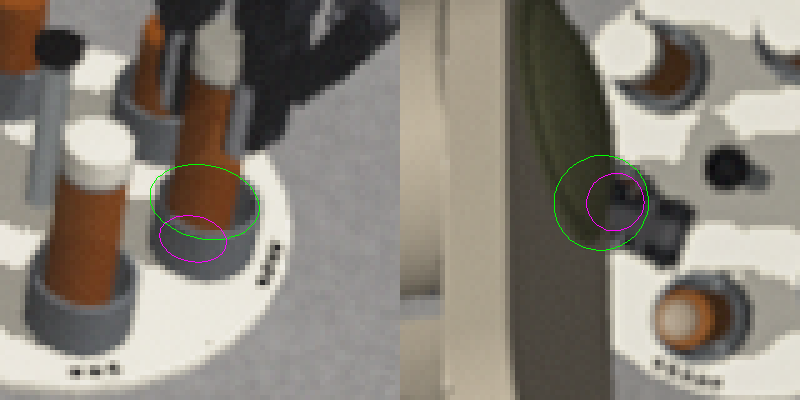

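Vial_d is inside the cup, roughly centred (170–237 against 151–258). I'll lower it to contact.

move_arm(
  deltas=[
    [[0, 0, 0], [0, 0, -1], 0.2],
    [[0, 0, 0], [0, 0, -1], 0.2],
  ],
)

```text
clock: 26.6
ee_pos: [0.5211, 0.2232, 0.0684]
tool_rot: [[-0.947, 0.321, 0.0], [0.321, 0.947, 0.0], [-0.0, 0.0, -1.0]]
wrist_force: [0.6, 0.1, -0.8]
width: 0.294
```

move_arm(
  deltas=[
    [[0, 0, 0], [0, 0, -1], 0.2],
    [[0, 0, 0], [0, 0, -1], 0.2],
  ],
)

```text
clock: 26.85
ee_pos: [0.521, 0.2232, 0.0673]
tool_rot: [[-0.947, 0.321, -0.0], [0.321, 0.947, -0.0], [0.0, -0.0, -1.0]]
wrist_force: [0.1, -0.2, -1.1]
width: 0.29
```

move_arm(
  deltas=[
    [[0, 0, 0], [0, 0, -1], 0.2],
    [[0, 0, 0], [0, 0, -1], 0.2],
  ],
)

```text
clock: 27.1
ee_pos: [0.5213, 0.2232, 0.0668]
tool_rot: [[-0.947, 0.321, 0.001], [0.321, 0.947, 0.0], [-0.001, 0.0, -1.0]]
wrist_force: [-1.3, -1.3, 4.4]
width: 0.301
```

Contact. I'll release, lift clear and move away for a final look.

move_arm(
  deltas=[
    [[0, 0, 0], [0, 0, 0], 0.3],
    [[0, 0, 0], [0, 0, 0.3], 0.4],
    [[0, 0, 0], [0, 0, 0.3], 0.46],
    [[0, 0, 0], [0, 0, 0.3], 0.46],
  ],
)

```text
clock: 27.6
ee_pos: [0.521, 0.2232, 0.0664]
tool_rot: [[-0.947, 0.321, -0.0], [0.321, 0.947, 0.0], [0.0, -0.0, -1.0]]
wrist_force: [1.1, -0.3, 0.3]
width: 0.462
```

move_arm(
  deltas=[
    [[0, 0, 0], [0, 0, 15], 0.46],
    [[0, 0, 0], [0, 0, 40], 0.46],
    [[0, 0, 0], [0, 0, 80], 0.46],
    [[0, 0, 0], [0, 0, 120], 0.46],
    [[0, 0, 0], [0, 0, 140], 0.5],
  ],
)

```text
clock: 28.22
ee_pos: [0.5216, 0.2234, 0.2101]
tool_rot: [[-0.947, 0.321, 0.004], [0.321, 0.947, 0.001], [-0.004, 0.002, -1.0]]
wrist_force: [-0.5, 0.1, -0.2]
width: 0.499
```

move_arm(
  deltas=[
    [[0, 0, 0], [-40, 45, 0], 0.6],
    [[0, 0, 0], [-85, 90, 0], 0.6],
    [[0, 0, 0], [-130, 130, 0], 0.6],
    [[0, 0, 0], [-180, 170, 0], 0.6],
    [[0, 0, 0], [-230, 210, 0], 0.6],
  ],
)

```text
clock: 28.85
ee_pos: [0.2918, 0.4324, 0.2079]
tool_rot: [[-0.947, 0.321, 0.001], [0.321, 0.947, 0.001], [-0.001, 0.001, -1.0]]
wrist_force: [0.5, 0.7, 0.5]
width: 0.605
```

move_arm(
  deltas=[
    [[0, 0, 0], [-30, 20, 0], 0.6],
    [[0, 0, 0], [-60, 40, 0], 0.6],
    [[0, 0, 0], [-100, 60, 0], 0.6],
    [[0, 0, 0], [-120, 60, 0], 0.6],
    [[0, 0, 0], [-120, 60, 0], 0.6],
  ],
)

```text
clock: 29.48
ee_pos: [0.1728, 0.4911, 0.2073]
tool_rot: [[-0.948, 0.319, 0.001], [0.319, 0.948, 0.0], [-0.0, 0.001, -1.0]]
wrist_force: [0.1, 0.2, 0.8]
width: 0.597
```

Run:
```python
from cell import bot
from h import *
s=bot.read_state();print(s['clock'],s['ee_pos'],s['joint_vel'])
for n in("scene","top"):
    d=bot.snapshot(n);np.savez(n+'_f.npz',**d)
    cv2.imwrite(f'pics/{n}_f.png',cv2.resize(d['image'][:,:,::-1],(800,600)))
    d0=dict(np.load(n+'0.npz'));P0=cloud(d0);P=cloud(d)
    for nm,c in dict(p1=(.541,.095),p2=(.5915,.1375),p3=(.580,.2025),p4=(.5195,.2245),ref5=(.468,.182),ref6=(.479,.118),flask=(.5615,-.142),beaker=(.541,-.271),wb=(.541,-.04),petri=(.431,-.1465),stop=(.6625,-.139),redc=(.7365,-.025),redb=(.383,-.0345)).items():
        r=[]
        for X in(P0,P):
            m=(np.hypot(X[...,0]-c[0],X[...,1]-c[1])<.034)&(X[...,2]>.012)&(X[...,2]<.13)
            Q=X[m]
            zt=np.percentile(Q[:,2],98);T=Q[Q[:,2]>zt-.01]
            r.append(np.round(np.r_[(T[:,:2].max(0)+T[:,:2].min(0))/2,zt],3) if nm[0]=='p' and nm!='petri' else np.round(np.r_[(Q[:,:2].max(0)+Q[:,:2].min(0))/2,zt],3))
        print(n,nm,*r)
```

```text
29.475 [0.17280391 0.49106565 0.20728394] [-2.28921334  0.74266972 -0.8457274  -0.46493857 -0.2449582  -0.81853438]
scene p1 [0.543 0.097 0.034] [0.541 0.096 0.07 ]
scene p2 [0.592 0.14  0.034] [0.593 0.137 0.084]
scene p3 [0.581 0.204 0.034] [0.581 0.202 0.098]
scene p4 [0.521 0.227 0.035] [0.522 0.224 0.111]
scene ref5 [0.47  0.184 0.085] [0.475 0.181 0.086]
scene ref6 [0.482 0.118 0.086] [0.481 0.119 0.086]
scene flask [ 0.565 -0.138  0.081] [ 0.565 -0.138  0.082]
scene beaker [ 0.542 -0.27   0.047] [ 0.541 -0.271  0.047]
scene wb [ 0.542 -0.038  0.04 ] [ 0.543 -0.038  0.04 ]
scene petri [ 0.431 -0.145  0.019] [ 0.431 -0.145  0.019]
scene stop [ 0.664 -0.138  0.032] [ 0.666 -0.137  0.032]
scene redc [ 0.738 -0.024  0.088] [ 0.738 -0.024  0.088]
scene redb [ 0.383 -0.032  0.074] [ 0.384 -0.033  0.074]
top p1 [0.54  0.093 0.035] [0.54  0.092 0.07 ]
top p2 [0.591 0.135 0.034] [0.59  0.133 0.084]
top p3 [0.579 0.2   0.035] [0.578 0.198 0.098]
top p4 [0.518 0.222 0.034] [0.519 0.22  0.112]
top ref5 [0.463 0.176 0.086] [0.467 0.18  0.086]
top ref6 [0.478 0.116 0.086] [0.478 0.116 0.086]
top flask [ 0.56  -0.144  0.081] [ 0.561 -0.143  0.081]
top beaker [ 0.54  -0.271  0.047] [ 0.54  -0.271  0.047]
top wb [ 0.541 -0.042  0.041] [ 0.541 -0.042  0.042]
top petri [ 0.43  -0.148  0.019] [ 0.43  -0.148  0.019]
top stop [ 0.66  -0.14   0.032] [ 0.661 -0.141  0.032]
top redc [ 0.735 -0.027  0.088] [ 0.734 -0.027  0.088]
top redb [ 0.382 -0.037  0.075] [ 0.382 -0.037  0.075]
```

View pics/scene_f.png

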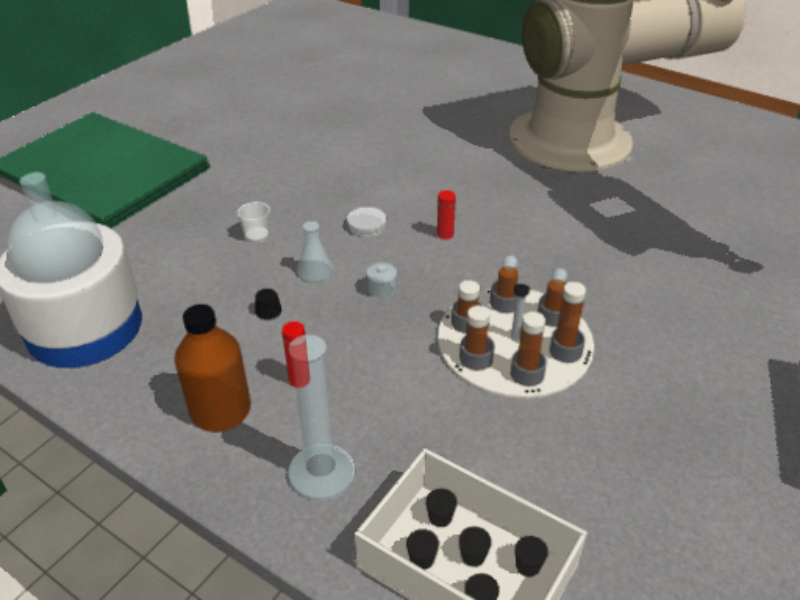

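View pics/top_f.png

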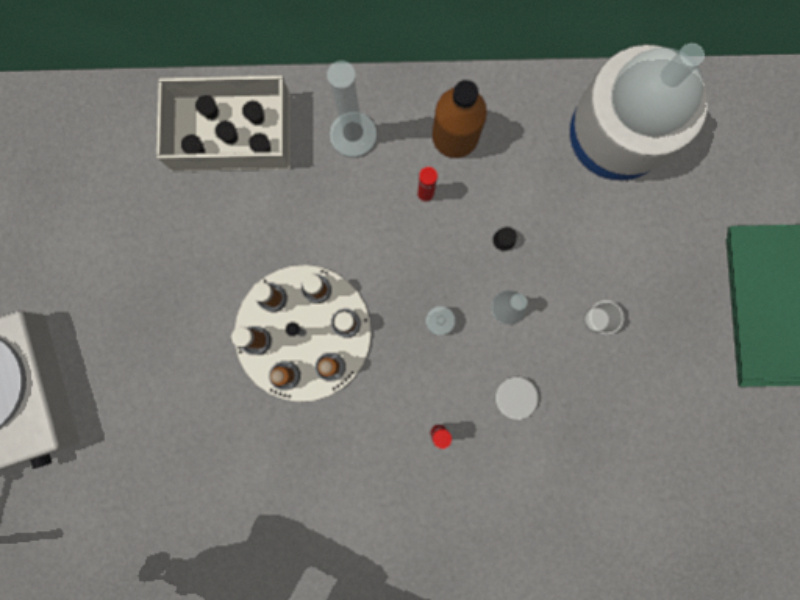

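Both views show the four vials upright in pockets 1–4, and everything else where it was. The measured tops are at 70, 84, 98 and 112 mm against an expected 68, 82, 96 and 110, the same +2 mm as on the cup rims. I'm handing in.

```bash
python3 -c "
from cell import bot
print(bot.hand_in())"
```

```text
the job is handed in; nothing more can be done
None
```

The four vials are loaded in order, a, b, c and d into pockets 1, 2, 3 and 4. Each was lowered until it touched its pocket floor before I released it. The job was handed in at about 29.6 s of the 72 s allowed, with the arm parked clear.

- **Seating:** the final pictures show all four upright. Their tops measure 70, 84, 98 and 112 mm, each 2 mm above the 68, 82, 96 and 110 mm expected. The cup rims read about 2 mm high too, so I take this as camera error. Each vial is within about 3 mm of its cup centre.
- **Forces:** floor contact reached about 17 N on vial_a and 4–7 N on the others, the highest wrist readings I saw.
- **Everything else:** the loose items and red look-alikes read within about 2 mm of their starting positions, as did reference 6.
- **Readings that disagreed:**
    - The two cameras differ from each other by about 4–5 mm in y, so I used their average and corrected against the picture just before inserting vials b, c and d.
    - In the last comparison, reference 5 seemed to shift 4–6 mm. The overhead reading, at least, matches its very first position of (0.467, 0.180), so I believe the comparison window also caught part of something next to it and the vial did not move.

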